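# Set the dust extraction dial and start the extractor

### The job

Set the dust extractor: turn the big dial on the sloping grey console clockwise until its white pointer lines up with the red marker on the scale, without shifting the marker, and only then press the green plunger on the yellow start station fully down to its stop, hold it there for about a second and let it spring back up. Press firmly but do not ram it, leave the dial on the marker, and leave the jar, the wood offcut, the tape roll and the screwdriver where they are.

Things in the scene. Friction and masses are not known exactly. Their poses are not given: they have to be found in the camera images.
- console: grey metal wedge console, fixed to the bench, 200 mm deep (its x), 220 mm wide (its y); 45 mm tall at its front (-x, robot side) and 154 mm at the back. Its flat upper panel slopes down toward the front: the panel normal leans 0.5 rad from vertical toward the console's -x. Origin at centre of underside; the dial's axis meets the panel above the origin, 100 mm up
- dial (a joint): angle of the dial in rad, 0 to 4.71, growing as it turns clockwise seen by someone looking at the panel; 0 has the pointer at lower left (as seen from the robot), 4.71 at lower right. Stiff: it stays where it is left (friction torque 0.1 N m)
- dial_grip (a point): grip point on the dial's axis, 40 mm above the panel. z: out of the panel along the axis; x: the way the pointer points. Dial: grey disc, 84 mm diameter (6 to 16 mm above the panel) with a black grip bar 66 mm long (x), 16 mm thick (y), 16 to 52 mm above the panel, centred on the axis; a white line on its top runs from the axis to the pointer end and down to the disc's rim
- dial_tip (a point): tip of the dial's pointer: 46 mm from the axis along the pointer, 10 mm above the panel; turns with the dial. 11 white scale ticks 27 degrees apart lie around it, 60 to 76 mm from the axis
- marker (a joint): angle of the red marker, in rad on the same scale as dial (the pointer is on the marker when both are equal); leave it alone
- marker_tip (a point): inner end of the red marker, a 17 x 10 x 8 mm red tab on the dial scale, 46 to 64 mm from the dial's axis, up to 10 mm above the panel; this point is 46 mm from the axis, 10 mm above the panel, and coincides with dial_tip when the pointer is on the marker
- station: yellow start station, fixed to the bench, a box 110 x 110 x 75 mm with a black collar (52 mm diameter) up to 83 mm; origin at centre of underside
- plunger (a joint): travel of the green plunger in m: 0 is up, 0.016 is fully down at its hard stop. Spring: 4 N to start it, 12 N at the stop
- plunger_top (a point): top centre of the green mushroom head (64 mm diameter, 18 mm thick), 123 mm above the bench when up; it is pressed straight down
- jar: amber glass screw jar with steel lid, 64 mm diameter, 85 mm tall, standing; origin at centre of underside. Bystander behind the start station
- offcut: bare wood offcut 30 x 170 x 20 mm lying flat, long axis y; origin at centre of underside. Bystander in front of the console
- tape: white roll of tape, 110 mm outer diameter, 50 mm tall, lying flat; origin at centre of underside. Bystander
- driver: screwdriver with red handle lying flat, about 200 mm long; origin at centre of underside. Bystander in front of the start station
Not all that is in view belongs to the job. What is shaped like the station but blue or purple is not meant.

How it is judged (in metres and radians):
On the way, in this order (a step that is already met when the one before it is completed fails the run):
1. the dial's pointer stands on the red marker while the plunger is still up (distance between dial_tip and marker_tip below 0.006 m and value of joint plunger below 0.004 m), for 0.4 s.
2. the green plunger is pressed fully down to its stop and held, with the dial on the marker (distance between dial_tip and marker_tip below 0.006 m and value of joint plunger above 0.0145 m), for 0.5 s.
At the end, for the whole second after the job is handed in: The dial is at rest with its pointer on the red marker (tips within 6 mm, about 7 degrees), the marker is where it was (within 4 mm) and the plunger has sprung back up (within 2 mm), after it was held within 1.5 mm of its stop for at least 0.5 s (distance between dial_tip and marker_tip below 0.006 m and value of joint plunger below 0.002 m and distance of marker_tip from where it was at the start of the episode below 0.004 m and velocity of joint dial between -0.05 and 0.05 rad/s); the robot touches nothing.
It fails at once if the plunger is pressed (over 8 mm) while the dial is well off the marker (over 20 mm) (value of joint plunger above 0.008 m and distance between dial_tip and marker_tip above 0.02 m).
It fails at once if the plunger is rammed with more than 60 N (contact force between anything else and plunger above 60 N).
It fails at once if the red marker is shifted by more than 6 mm (distance of marker_tip from where it was at the start of the episode above 0.006 m).
It fails at once if a bystander (jar, offcut, tape or screwdriver) is moved by more than 30 mm (distance of any of jar, offcut, tape, driver from where it was at the start of the episode above 0.03 m).
It also fails if it takes over 72 s, if anything falls off the work surface, if the arm or the gripper's body presses on something with over 40 N, if the wrist force passes 120 N, or if a joint passes its speed limit or range.

### The arm

A 6-joint arm with a two-finger parallel gripper is mounted at the origin on the work surface. World frame = base frame: x ahead of the robot, y to its left, z up, the work surface at z = 0. Lengths are in mm, angles in rad, forces in N, time in s.
With the tool pointing down it reaches from about 350 to 975 mm from the base axis. Payload 7.1 kg.
Tool frame: the origin (TCP) lies on the front face of the gripper's body, between the roots of the fingers; the fingertips stand 80 mm ahead of it and the grasp point (between the pads) lies 61 mm ahead of it (env.tips_ahead is the distance from the TCP to the fingertips, in mm); z points along the fingers, y is the line along which they close (so a half turn about z gives the same grasp; the last joint's range is limited). The gripper opens to 88 mm and grips with 3 to 60 N. Pads are 20 mm wide; open, the fingers measure 115 mm over their backs; the gripper's body (75 mm by 178 mm) begins 61 mm behind the grasp point.
Start: joints at [-1.235, 0.423, 1.63, -0, 1.089, -0.019], TCP at [217.144, -586.05, 302.675] pointing down, gripper open.
Joint ranges: [-3, 3], [-0.9, 2.11], [0.09, 2.58], [-1.31, 4.45], [0.11, 2.69], [-2.54, 2.54]. Speed limits (rad/s): [2.39, 2.39, 3.01, 3.14, 3.14, 3.14].

### API

Orientations are given as a unit quaternion [x, y, z, w].
In Python, from station import env, set_gripper, viewer, workorder gives the robot as it stands. Calls block until the motion is done:
- env.reach(position, orientation): joint-space move of the TCP to a pose.
- env.move_l(position, rot=None, rate=150, f_stop=None): straight line of the TCP; rot=None keeps the orientation; rate is the mean speed in mm/s. With f_stop (N) it stops when the force on the tool has changed by that much, and returns True; else False.
- env.move_joints(angles): joint-space move.
- set_gripper(opening): finger opening in mm; the grip force is fixed at half the most; returns when the fingers have stopped.
- env.hold(seconds).
- env.ik(position, orientation): joint angles nearest the present ones, or None.
- env.read_state(): the state.
- viewer.camera(name): name is "scene" or "top"; returns the picture (384x512x3 uint8, blue, green, red); there is no depth.
- viewer.camera_params(name): a dict with "fx", "fy", "cx", "cy" (pixels), "pose" (4x4, takes a point from camera to world coordinates). Camera axes: x right, y up, looking along -z (the intrinsics and any distortion apply to the point x, -y, -z); pixel columns grow to the right and rows downward; lengths in mm; the calibration is good to about 2 mm. A picture is of the moment at which its call begins. camera_params takes no time and is no camera call.
A pose or a line that the arm cannot do raises env.IKError and nothing moves.
- workorder.sign_off(): hands the job in; it is judged then, once.
The state is a dict: "time_s": time; "qpos": joint angles; "dq": joint speeds; "tau": joint torques, N m; "tool_pos": TCP position; "orientation": TCP orientation; "force": force on the tool from outside, world axes, zero at the start; "wrist_torque": the same for the moment, N m; "width": finger opening in mm; "grip_force": force on a finger pad.
Only numpy, scipy, OpenCV 4.12 (cv2) and the standard library are available. Lean on these libraries where they do the work, as an engineer would, in place of code of your own. Each camera call takes 0.05 s, during which the arm holds its last target. There are 200 camera calls.

## Working session

There is one attempt and no reset: what is moved stays moved. The work goes in short steps, each a Python script; the robot and the scene stay as the last script left them, time stands still between calls to the robot, and variables do not carry over. Pictures are saved under pics/ and viewed, at most 10 in all, crops included, and the job is handed in when it is done.

```bash
ls; mkdir -p pics
python3 - <<'E'
from station import env, set_gripper, viewer, workorder
import cv2
for n in("scene","top"):
    cv2.imwrite(f"pics/{n}0.png",viewer.camera(n)); p=viewer.camera_params(n); print(n,p)
s=env.read_state();print(s["time_s"],s["orientation"],s["tool_pos"])
E
```

```text
pics
scene {'fx': 445.2955242539324, 'fy': 445.2955242539324, 'cx': 255.31647142882434, 'cy': 200.82417474841876, 'pose': array([[ 6.61350441e-01, -5.30771304e-01,  5.29997563e-01,
         1.33298271e+03],
       [ 7.49907506e-01,  4.82903610e-01, -4.52153553e-01,
        -5.69493251e+02],
       [-1.59476058e-02,  6.96481102e-01,  7.17397901e-01,
         1.14556379e+03],
       [ 0.00000000e+00,  0.00000000e+00,  0.00000000e+00,
         1.00000000e+00]])}
top {'fx': 419.0321794582069, 'fy': 419.0321794582069, 'cx': 258.41252953754406, 'cy': 187.89535332763253, 'pose': array([[-1.10010019e-02,  9.93428497e-01, -1.13924535e-01,
         4.09286207e+02],
       [-9.99864573e-01, -9.53396869e-03,  1.34141067e-02,
         6.89328446e+01],
       [ 1.22398029e-02,  1.14056675e-01,  9.93398843e-01,
         1.42625561e+03],
       [ 0.00000000e+00,  0.00000000e+00,  0.00000000e+00,
         1.00000000e+00]])}
0.1 [ 9.84307794e-01  1.76458752e-01 -9.86365334e-05 -6.82732683e-04] [ 217.02674485 -585.6976949   301.96708688]
```

View pics/scene0.png

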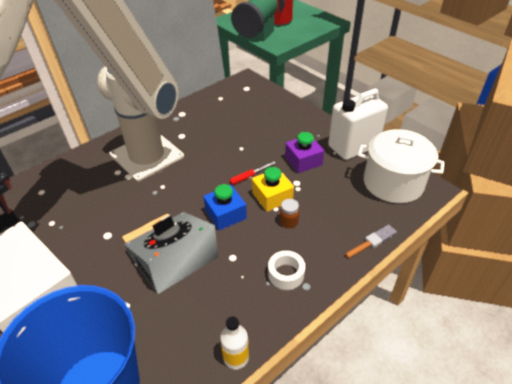

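View pics/top0.png

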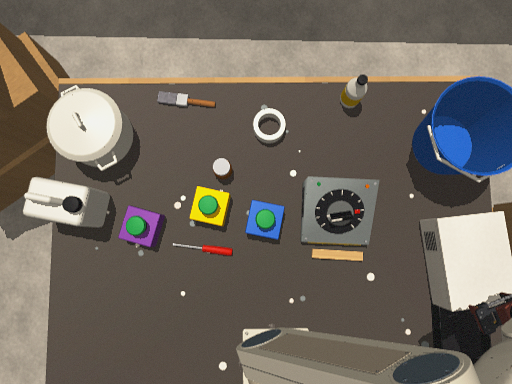

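The scene view has the console at (172,248), the yellow station at (273,187), the blue one at (225,205), the purple one at (304,153), the jar at (289,212) and the tape at (287,270). The top view has the console at (340,210), yellow at (210,206), blue at (265,219), purple at (142,226), the screwdriver at (205,249) and the offcut at (337,255).

Candidates for the plunger (top view): green on yellow (208,205), on blue (265,219), on purple (136,226). I choose yellow. There is only one dial, at (340,211). Next is one close crop covering both.

Run:
```python
import cv2,numpy as np
t=cv2.imread("pics/top0.png");s=cv2.imread("pics/scene0.png")
a=cv2.resize(t[168:258,295:385],(540,540),interpolation=cv2.INTER_CUBIC)
b=cv2.resize(t[180:230,185:235],(250,250),interpolation=cv2.INTER_CUBIC)
c=cv2.resize(s[205:255,130:200],(250,179),interpolation=cv2.INTER_CUBIC)
o=np.zeros((540,790,3),np.uint8);o[:,:540]=a;o[:250,540:]=b;o[260:439,540:]=c
cv2.imwrite("pics/crop.png",o)
```

```text
(no output)
```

View pics/crop.png

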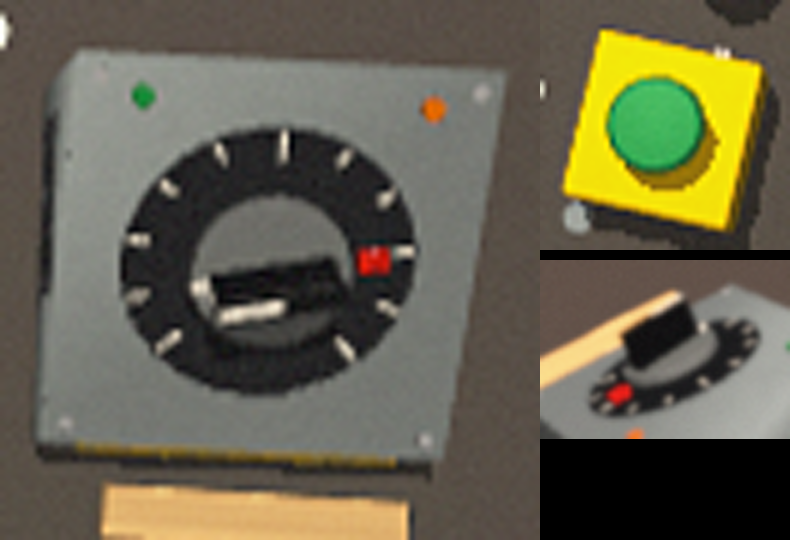

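The crop confirms the yellow station with its green head. The pointer's white rim mark is at the left (crop 200,288, about tick 1). The red marker is beside the 9th tick (crop 374,261), so the dial needs about half a turn clockwise. Next I'll fit the console pose from the tick centroids in both views and triangulate the plunger top.

```bash
cat > h.py <<'E'
import cv2,numpy as np
from scipy.optimize import least_squares
from scipy.spatial.transform import Rotation as R
from station import env, set_gripper, viewer, workorder
P={n:viewer.camera_params(n) for n in("scene","top")}
def proj(n,X):
    p=P[n];c=(np.atleast_2d(X)-p["pose"][:3,3])@p["pose"][:3,:3]
    return np.c_[p["cx"]+p["fx"]*c[:,0]/-c[:,2],p["cy"]-p["fy"]*c[:,1]/-c[:,2]]
def ray(n,u):
    p=P[n];d=p["pose"][:3,:3]@np.array([(u[0]-p["cx"])/p["fx"],-(u[1]-p["cy"])/p["fy"],-1])
    return p["pose"][:3,3],d/np.linalg.norm(d)
def tri(us):
    A=0;b=0;L=[ray(n,u) for n,u in us.items()]
    for o,d in L: M=np.eye(3)-np.outer(d,d);A=A+M;b=b+M@o
    X=np.linalg.solve(A,b);return X,[np.linalg.norm((np.eye(3)-np.outer(d,d))@(X-o)) for o,d in L]
def blobs(m,a0,a1):
    n,_,st,ce=cv2.connectedComponentsWithStats(m.astype(np.uint8),connectivity=8)
    return np.array([ce[i] for i in range(1,n) if a0<=st[i,4]<=a1])
def frame(yaw):  # columns: up-the-panel, left, normal (world)
    return R.from_euler("z",yaw).as_matrix()@R.from_euler("y",-.5).as_matrix()
def pt(q,th,r,h): # q=x,y,z,yaw of axis/panel point; th dial angle, r radius, h above panel
    a=np.radians(135)-th # ccw from up the panel
    return q[:3]+frame(q[3])@np.array([r*np.cos(a),r*np.sin(a),h])
def onpanel(q,n,u,h):
    F=frame(q[3]);o,d=ray(n,u);t=((q[:3]+h*F[:,2]-o)@F[:,2])/(d@F[:,2])
    l=F.T@(o+t*d-q[:3]);return (np.radians(135)-np.arctan2(l[1],l[0]))%(2*np.pi),np.hypot(l[0],l[1])
E
cat > m.py <<'E'
from h import *
im={n:cv2.imread(f"pics/{n}0.png") for n in P}
hsv={n:cv2.cvtColor(i,cv2.COLOR_BGR2HSV) for n,i in im.items()}
box={"top":(300,175,375,240),"scene":(135,212,200,252)}
W={}
for n,(x0,y0,x1,y1) in box.items():
    h=hsv[n][y0:y1,x0:x1];loc=cv2.subtract(h[...,2],cv2.medianBlur(h[...,2],9))
    W[n]=blobs((loc>45)&(h[...,1]<80),2,30)+[x0,y0]
c=[]
tk0=(np.array([[168,342],[138,296],[138,240],[169,188],[221,153],[284,146],[345,158],[387,198],[388,308],[345,348]])/6-.5+1/12+[295,168])
ids=[0,1,2,3,4,5,6,7,9,10]
D=W["top"];j=[np.argmin(np.linalg.norm(D-t,axis=1)) for t in tk0]
obs=[("top",k,D[i]) for k,i,t in zip(ids,j,tk0) if np.linalg.norm(D[i]-t)<2]
f=lambda q,O:np.concatenate([proj(n,pt(q,np.radians(27*k),68,1))[0]-u for n,k,u in O])
q=least_squares(lambda v:f([v[0],v[1],100,v[2]],obs),[400,-150,0]).x
q=np.array([q[0],q[1],100,q[2]]);print("top only",q.round(3),np.abs(f(q,obs)).max(),len(obs))
for it in range(3):
    O=list(obs)
    for k in range(11):
        u=proj("scene",pt(q,np.radians(27*k),68,1))[0];d=np.linalg.norm(W["scene"]-u,axis=1)
        if d.min()<(3.5 if it==0 else 2):O.append(("scene",k,W["scene"][d.argmin()]))
    r=least_squares(f,q,args=(O,),loss="soft_l1",x_scale=[1,1,1,.01]);q=r.x
print("both",q.round(3),len(O),"rms",np.sqrt(np.mean(f(q,O)**2)),[(n,k,(f(q,[(n,k,u)])).round(1).tolist()) for n,k,u in O if n=="scene"])
np.save("q.npy",q)
for n,(x0,y0,x1,y1) in box.items():
    h=hsv[n][y0:y1,x0:x1].astype(int);m=((h[...,0]<6)|(h[...,0]>173))&(h[...,1]>150)&(h[...,2]>110)
    B=blobs(m,6,200)+[x0,y0]
    print(n,"red",[(b.round(1).tolist(),np.round(onpanel(q,n,b,10),3)) for b in B])
    print(n,"white",[(b.round(1).tolist(),np.round(onpanel(q,n,b,10),2)) for b in W[n] if onpanel(q,n,b,10)[1]<56])
G={}
for n,(x0,y0,x1,y1) in {"top":(190,185,232,228),"scene":(255,160,290,195)}.items():
    h=hsv[n][y0:y1,x0:x1].astype(int);m=((h[...,0]>55)&(h[...,0]<90)&(h[...,1]>120)&(h[...,2]>60)).astype(np.uint8)
    c=max(cv2.findContours(m,0,1)[0],key=cv2.contourArea);e=cv2.fitEllipse(c)
    G[n]=np.array(e[0])+[x0,y0];print(n,"green",G[n],e[1])
    o,d=ray(n,G[n]);print("  on z=123:",(o+d*(123-o[2])/d[2]).round(1), "z=114:",(o+d*(114-o[2])/d[2]).round(1))
X,e=tri(G);print("tri",X.round(1),np.round(e,2));np.save("g.npy",X)
E
python3 m.py
```

```text
top only [ 4.83798e+02 -2.04204e+02  1.00000e+02 -5.90000e-02] 0.5289938457819403 10
both [ 4.84088e+02 -2.03910e+02  9.94080e+01 -6.00000e-02] 14 rms 0.3057404271704276 [('scene', 0, [-0.9, -0.1]), ('scene', 4, [-0.5, 0.1]), ('scene', 5, [-0.0, 0.2]), ('scene', 6, [-0.1, -0.3])]
top red [([357.0, 211.0], array([ 3.764, 54.84 ]))]
top white [([352.0, 213.0], array([ 3.9, 39.4])), ([328.3, 216.4], array([ 0.37, 36.84]))]
scene red [([152.1, 242.0], array([ 3.529, 61.574]))]
scene white [([175.4, 223.2], array([ 0.34, 47.54]))]
top green [207.73283195 204.55916214] (17.51296615600586, 18.055389404296875)
  on z=123: [508.1 209.6 123. ] z=114: [508.7 210.6 114. ]
scene green [272.24183083 173.61143112] (14.02170181274414, 15.605616569519043)
  on z=123: [519.6 202.9 123. ] z=114: [512.4 209.7 114. ]
tri [509.4 211.5 110.7] [0.71 0.71]
```

Run:
```python
from h import *
q=np.load("q.npy");X,e=tri({"top":(357,211),"scene":(152.1,242)})
l=frame(q[3]).T@(X-q[:3]);print("marker tri r,h",np.hypot(*l[:2]),l[2],"ang",(np.radians(135)-np.arctan2(l[1],l[0]))%6.283,e)
# white line along bar top: fit a line to white pixels, top view
t=cv2.imread("pics/top0.png");h=cv2.cvtColor(t,cv2.COLOR_BGR2HSV).astype(int)
m=np.zeros(h.shape[:2],bool);m[217:224,328:346]=True
m&=(h[...,2]>130)&(h[...,1]<80);ys,xs=np.nonzero(m)
L=[onpanel(q,"top",(x,y),52) for x,y in zip(xs,ys)]
xy=np.array([[r*np.cos(2.3562-a),r*np.sin(2.3562-a)] for a,r in L]);c=xy.mean(0);d=np.linalg.svd(xy-c)[2][0];d*=np.sign(d@c)
print(len(xs),"centroid",c,"ang",(2.3562-np.arctan2(d[1],d[0])),"range",(xy@d).min(),(xy@d).max(),"centroid ang",2.3562-np.arctan2(c[1],c[0]))
# IK for both half turns
F=frame(q[3])
for th in (.3,):
  for k in (0,1):
    a=np.radians(135)-th
    x=F@np.array([np.cos(a),np.sin(a),0])*(1-2*k);z=-F[:,2];Rm=np.c_[x,np.cross(z,x),z]
    for d in (101,160):
        j=env.ik(q[:3]+F[:,2]*d,R.from_matrix(Rm).as_quat());print(k,d,None if j is None else np.round(j,3))
j=env.ik([509,211,220],[1,0,0,0]);print(j)
```

```text
marker tri r,h 54.81369846189064 4.013156034026004 ang 3.8017735544547584 [np.float64(1.3885266523709061), np.float64(1.3885266523709399)]
26 centroid [-3.38272697 17.68932439] ang 0.74141255342913 range 2.2804342394752855 42.4368717496349 centroid ang 0.596454989147406
0 101 [-0.569  0.344  2.243  1.143  0.26  -2.072]
0 160 [-0.608  0.19   2.264  0.804  0.354 -1.75 ]
1 101 [-0.569  0.344  2.243  1.143  0.26   1.07 ]
1 160 [-0.608  0.19   2.264  0.804  0.354  1.392]
[ 3.71377500e-01  4.28252578e-01  1.85303814e+00 -4.44089210e-16
  8.60301937e-01  1.94217383e+00]
```

Run:
```python
from h import *
q=np.load("q.npy")
t=cv2.imread("pics/top0.png");h=cv2.cvtColor(t,cv2.COLOR_BGR2HSV)
print(h[209:226,324:350,2])
for th in (.35,.45,.55,.65,.75):
    print(th,[proj("top",pt(q,th,r,hh))[0].round(1).tolist() for r,hh in((0,52),(33,52),(35,16),(41,16))],[proj("scene",pt(q,th,r,hh))[0].round(1).tolist() for r,hh in((0,52),(33,52),(35,16),(41,16))])
```

```text
[[ 38  36  36  59 109 114 111 108 109 107 108 110 110 111 108 111 109 109
  108 110 110 112 110 112 113 108]
 [ 34  36  38  59 115 110 110 109 110 108 111 109 109 110 109 113 110 112
  110 114 111 114  99  87  88  78]
 [ 36  40  40  79 113 108 106 108 108 114 114 114 112 112 116  98  87  88
   88  81  74  74  60  53  45  24]
 [ 35  42  43 103 111 110 112 114 113  97  84  92  82  82  77  57  43  47
   46  31  23  24  25  25  17  23]
 [ 40  40  48 110 108 107  77  78  79  57  49  45  34  27  10  17  21  28
   27  26  22  22  33  27  30  29]
 [ 39  36  51 122 146 152  20  19  19  19  17  19  22  24  31  29  24  20
   22  26  28  24  32  22  24  30]
 [ 38  36  82 216 217 196  43  18  25  28  32  26  22  25  21  28  27  25
   29  26  24  31  33  45  38  48]
 [ 40  35  70 203 202 187  70  20  17  24  12  21  24  25  28  26  30  43
   46  39  33  31  38  41  35  40]
 [ 44  33  40 108 140 141 127  23  24  33  41  44  38  35  22  15  25  29
   33  35  34  23  32  31  20  32]
 [ 39  42  25  47 112 115 116  28  22  21  26  35  57 100 105 150 195 199
  105  25  24  28  25  22  27  26]
 [ 40  37 
[... 728 characters left out ...]
 42  24  24  30  24  37]]
0.35 [[341.8, 218.6], [331.5, 222.2], [329.2, 217.2], [327.4, 217.9]] [[160.5, 219.3], [167.5, 213.9], [172.3, 223.6], [173.5, 222.6]]
0.45 [[341.8, 218.6], [331.2, 221.3], [328.9, 216.3], [327.0, 216.8]] [[160.5, 219.3], [168.2, 213.9], [173.0, 223.6], [174.4, 222.6]]
0.55 [[341.8, 218.6], [331.0, 220.3], [328.7, 215.3], [326.8, 215.6]] [[160.5, 219.3], [168.8, 213.9], [173.7, 223.7], [175.2, 222.7]]
0.65 [[341.8, 218.6], [331.0, 219.4], [328.6, 214.3], [326.7, 214.5]] [[160.5, 219.3], [169.4, 214.0], [174.3, 223.8], [175.9, 222.8]]
0.75 [[341.8, 218.6], [331.0, 218.4], [328.7, 213.3], [326.7, 213.3]] [[160.5, 219.3], [169.9, 214.2], [174.8, 224.0], [176.5, 223.0]]
```

The dial reads about 0.53 and the marker about 3.77, so the turn is +3.24 rad. That is joint 6 from about -1.84 to +1.40, within range. The panel height of 99.4 mm agrees with the given 100. Grasping now.

```bash
cat >> h.py <<'E'
def dialpose(q,th,d):
    F=frame(q[3]);a=np.radians(135)-th
    x=F@np.array([np.cos(a),np.sin(a),0]);z=-F[:,2]
    return q[:3]+F[:,2]*d,R.from_matrix(np.c_[x,np.cross(z,x),z]).as_quat()
def st():
    s=env.read_state();print(round(s["time_s"],1),s["tool_pos"].round(1) if hasattr(s["tool_pos"],"round") else s["tool_pos"],np.round(s["qpos"],3),"F",np.round(s["force"],1),"w",round(float(s["width"]),1),round(float(s["grip_force"]),1));return s
E
python3 - <<'E'
from h import *
q=np.load("q.npy");th=.53
s=env.read_state();env.move_l(np.array(s["tool_pos"])+[0,0,130])
p,o=dialpose(q,th,230);env.reach(p,o);st()
set_gripper(60)
p,o=dialpose(q,th,160);env.move_l(p,o)
cv2.imwrite("pics/scene1.png",viewer.camera("scene"))
p,o=dialpose(q,th,101);print(env.move_l(p,o,rate=60,f_stop=12));st()
set_gripper(0);st()
cv2.imwrite("pics/t1.png",cv2.resize(viewer.camera("scene")[150:300,80:260],(720,600),interpolation=cv2.INTER_CUBIC))
E
```

```text
2.8 [ 374.5 -198.   301.6] [-0.662  0.011  2.262  0.58   0.518 -1.315] F [-0.3  0.4  0.5] w 88.0 0.0
False
5.2 [ 435.7 -201.1  188.3] [-0.569  0.343  2.243  1.143  0.26  -1.841] F [-0.1  0.1  0.7] w 59.9 0.0
5.9 [ 436.4 -200.9  188.5] [-0.569  0.343  2.242  1.144  0.261 -1.842] F [4.5 2.9 2.5] w 15.8 29.9
```

View pics/t1.png

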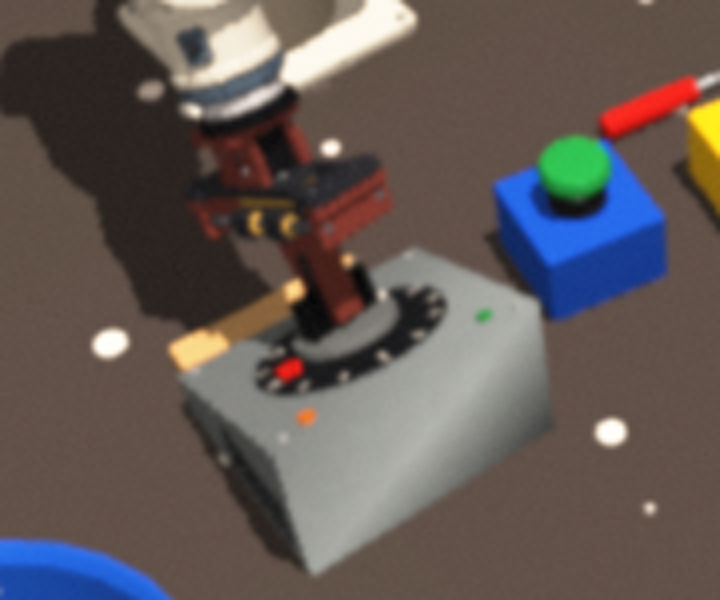

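The fingers have closed on the bar at 15.8 mm (the bar is 16 mm), with the white rim mark visible at crop (383,295) and the red marker at (288,368). Now turning joint 6 by +3.24 rad.

Run:
```python
from h import *
j=np.array(env.read_state()["qpos"]);j0=j.copy()
for k in range(1,10):
    j[5]=j0[5]+3.24*k/9;env.move_joints(j)
    s=env.read_state()
    if k in(3,6,9):st();print(np.round(s["wrist_torque"],2))
env.hold(.3);set_gripper(60)
q=np.load("q.npy");p=np.array(env.read_state()["tool_pos"]);n=frame(q[3])[:,2]
env.move_l(p+n*60,rate=80);env.move_l(p+n*150);st()
j=np.array(env.read_state()["qpos"]);j[0]+=.6;env.move_joints(j)
for c in("top","scene"):cv2.imwrite(f"pics/{c}2.png",viewer.camera(c))
a=cv2.imread("pics/top2.png")[168:258,295:385];cv2.imwrite("pics/t2.png",cv2.resize(a,(540,540),interpolation=cv2.INTER_CUBIC))
```

```text
7.3 [ 436.3 -200.8  188.4] [-0.569  0.343  2.242  1.144  0.261 -0.767] F [0.4 0.4 1.2] w 15.8 29.9
[ 0.19  0.19 -0.  ]
8.6 [ 436.3 -200.7  188.4] [-0.569  0.343  2.243  1.144  0.261  0.312] F [-1.4  2.3  2.3] w 16.3 29.9
[0.54 0.19 0.2 ]
9.9 [ 436.4 -200.6  188.4] [-0.569  0.343  2.242  1.144  0.261  1.392] F [1.4 4.8 2.8] w 15.3 29.9
[ 0.99 -0.14  0.39]
12.7 [ 364.7 -196.5  319.5] [-0.679 -0.04   2.258  0.541  0.573  1.958] F [-0.7 -0.5  0.6] w 60.2 0.0
```

View pics/t2.png

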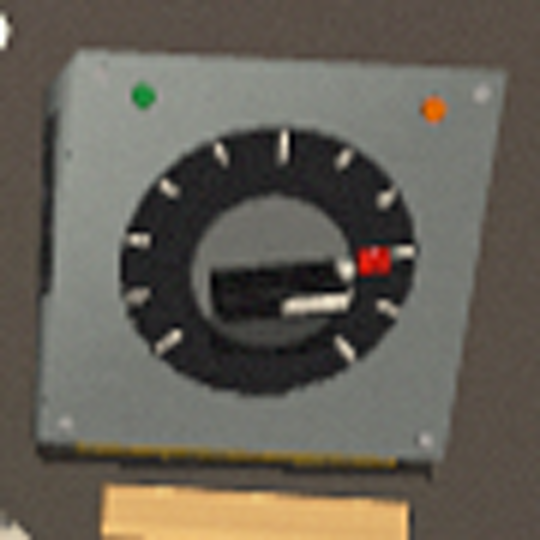

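The pointer's rim mark (crop 346,269) now sits right beside the red marker (crop 374,261), and the marker hasn't moved. I'll measure the remaining angle.

Run:
```python
from h import *
q=np.load("q.npy")
t=cv2.imread("pics/top2.png");h=cv2.cvtColor(t,cv2.COLOR_BGR2HSV).astype(int)
m=((h[...,0]<6)|(h[...,0]>173))&(h[...,1]>150)&(h[...,2]>110);m[:, :345]=0;m[:,365:]=0;m[:200]=0;m[225:]=0
print("red",[(b,onpanel(q,"top",b,9)) for b in blobs(m,6,99)])
print(h[208:224,338:360,2])
for th in (3.5,3.6,3.7,3.8,3.9):
    print(th,[proj("top",pt(q,th,r,hh))[0].round(1).tolist() for r,hh in((0,52),(33,52),(35,16),(41,16),(55,9))])
```

```text
red [(array([356.90909091, 210.90909091]), (np.float64(3.767050193049974), np.float64(54.755800243818385)))]
[[110 106 110 110 107 111 109 107 110 110 111 111 109 108  95  37  38  38
   39  40  31  37]
 [111 104 104 109 107 110 108 110 113 109 110 111 112 110 110  44  54 116
  116 170 144 126]
 [110 110 116 112 114 109 111 111 114 114 113  98 100 111 108  59  77 210
  201 218 188 179]
 [ 97  98  96  87  89  92  83  79  78  75  77  62  63 134 147 117  74 222
  206 201 197 198]
 [ 59  60  61  51  46  45  29  32  25  18  19  22  42 147 223 207  99 225
  213 167 185 179]
 [ 14  18  19  24  30  31  24  27  25  15  28  23  30 102 210 187  77 154
  146  99 116 106]
 [ 30  27  24  22  31  28  24  25  28  31  25  28  23  43 127 105  27  36
   33  34  31  32]
 [ 22  27  21  22  31  23  24  17  21  21  28  36  36  31  42  59  34  34
   41  34  36  37]
 [ 36  31  44  44  39  35  35  29  23  22  25  16  21  24  43 111  34  41
   34  34  35  42]
 [ 33  38  34  37  31  65 100 107 106 141 146 194 191 198 196 114  31  35
   36  34  33  30]
 [ 29  25  20  35 121 210 213 208 209 226 222 235 235 212 207
[... 222 characters left out ...]
5  56  59  54  59  56  52  61  61  62  71  57  32  36  40  41  32  42
   36  37  31  29]
 [ 72  68  70  64  66  66  69  71  70  70  54  32  31  40  33  41  30  32
   36  38  35  38]
 [ 63  68  67  64  71  68  71  70  58  51  29  25  23  41  37  33  39  38
   39  35  42  86]]
3.5 [[341.8, 218.6], [352.2, 215.1], [350.5, 209.8], [352.4, 209.2], [356.3, 206.8]]
3.6 [[341.8, 218.6], [352.4, 216.0], [350.8, 210.8], [352.7, 210.3], [356.7, 208.3]]
3.7 [[341.8, 218.6], [352.6, 216.9], [351.0, 211.8], [352.9, 211.5], [356.9, 209.8]]
3.8 [[341.8, 218.6], [352.6, 217.9], [351.0, 212.8], [353.0, 212.7], [357.0, 211.4]]
3.9 [[341.8, 218.6], [352.6, 218.9], [351.0, 213.8], [352.9, 213.8], [356.9, 213.0]]
```

The pointer is at about 3.76 and the marker at 3.767, so the dial is set. Next, press the yellow station's plunger at (509, 210.5) with closed fingers.

Run:
```python
from h import *
set_gripper(0)
j=env.ik([509,210.5,300],[1,0,0,0]);print(np.round(j,2))
env.reach([509,210.5,300],[1,0,0,0]);env.move_l([509,210.5,222],rate=100);st()
cv2.imwrite("pics/p.png",cv2.resize(viewer.camera("scene")[110:230,200:340],(700,600),interpolation=cv2.INTER_CUBIC))
print(env.move_l([509,210.5,200],rate=25,f_stop=15));s=st()
```

```text
[ 0.37  0.32  1.8  -0.    1.03  1.94]
16.4 [509.4 210.5 222.6] [0.37  0.424 1.852 0.    0.864 1.941] F [ 0.4 -0.1  0.3] w 0.3 0.0
False
17.5 [508.9 210.5 200.2] [ 0.371  0.458  1.864 -0.     0.82   1.941] F [-2.6 -1.5  4.8] w 0.3 2.4
```

View pics/p.png

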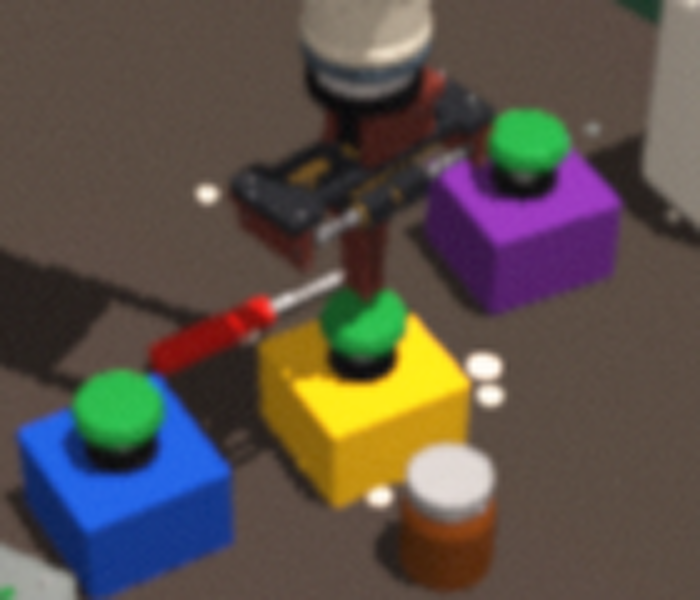

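The fingers are centred over the green head of the yellow station (crop 365,300). Contact came at z≈203 with 4.8 N, as the given height predicts. Pressing on slowly to the stop.

Run:
```python
from h import *
print(env.move_l([509,210.5,189],rate=20,f_stop=30));st()
z=189
while z>181:
    z-=.5;env.move_l([509,210.5,z],rate=10,f_stop=20);s=st()
    if s["force"][2]>22:break
for _ in range(4):env.hold(.3);st()
```

```text
False
18.2 [509.  210.5 189.6] [ 0.371  0.475  1.868 -0.     0.798  1.941] F [-3.6 -1.4 10.1] w 0.6 5.0
18.4 [509.  210.5 189.1] [0.371 0.476 1.869 0.    0.797 1.941] F [-4.1 -1.9 10.3] w 0.3 5.1
18.7 [508.9 210.5 188.7] [ 0.371  0.476  1.869 -0.     0.796  1.941] F [-3.1 -2.1 11.2] w 0.7 5.3
18.9 [509.  210.5 188.2] [ 0.371  0.477  1.869 -0.     0.795  1.941] F [-3.5 -1.  11.5] w 0.4 5.4
19.2 [509.  210.5 187.7] [ 0.371  0.478  1.869 -0.     0.794  1.941] F [-3.8 -0.4 10.7] w 0.5 5.5
19.4 [509.  210.5 187.3] [0.371 0.479 1.869 0.    0.793 1.941] F [-3.4 -1.7 10.6] w 0.3 5.6
19.7 [509.  210.5 186.9] [ 0.371  0.479  1.87  -0.     0.793  1.941] F [-4.8 -1.4 13.5] w 0.6 6.2
19.9 [509.  210.5 186.8] [0.371 0.479 1.87  0.    0.792 1.941] F [-5.9 -2.2 16.5] w 0.5 8.4
20.2 [509.  210.5 186.7] [ 0.371  0.479  1.87  -0.     0.792  1.941] F [-6.8 -2.7 21.7] w 0.2 10.5
20.4 [509.1 210.5 186.6] [ 0.371  0.48   1.87  -0.     0.792  1.941] F [-9.  -3.2 25.4] w 0.9 12.7
20.8 [509.  210.5 186.6] [ 0.371  0.48   1.87  -0.     0.792  1.941] F [-8.5 -2.5 25.7] w 0.6 12.7
21.1 [509.1 210.5 186.7] [ 0.371  0.48   1.87  -0.     0.792  1.941] F [-8.6 -2.5 25.4] w 0.6 12.7
21.4 [509.1 210.5 186.7] [0.371 0.48  1.87  0.    0.792 1.941] F [-8.6 -3.5 25.4] w 0.4 12.7
21.6 [509.  210.5 186.6] [0.371 0.48  1.87  0.    0.792 1.941] F [-8.3 -2.7 24.9] w 0.4 12.7
```

The plunger reached its hard stop (the force climbs steeply at z≈186.8) and was held there for over a second at 25 N. Releasing and checking.

Run:
```python
from h import *
env.move_l([509,210.5,215],rate=50);env.move_l([509,210.5,320],rate=150)
j=np.array(env.read_state()["qpos"]);j[0]+=.7;env.move_joints(j);env.hold(.3);st()
a=viewer.camera("top");cv2.imwrite("pics/f.png",cv2.resize(a[75:275,120:390],(800,592),interpolation=cv2.INTER_CUBIC))
```

```text
25.0 [254.1 488.1 319.1] [ 1.069  0.295  1.781 -0.     1.067  1.941] F [ 0.6 -0.5  0.6] w 0.6 0.0
```

View pics/f.png

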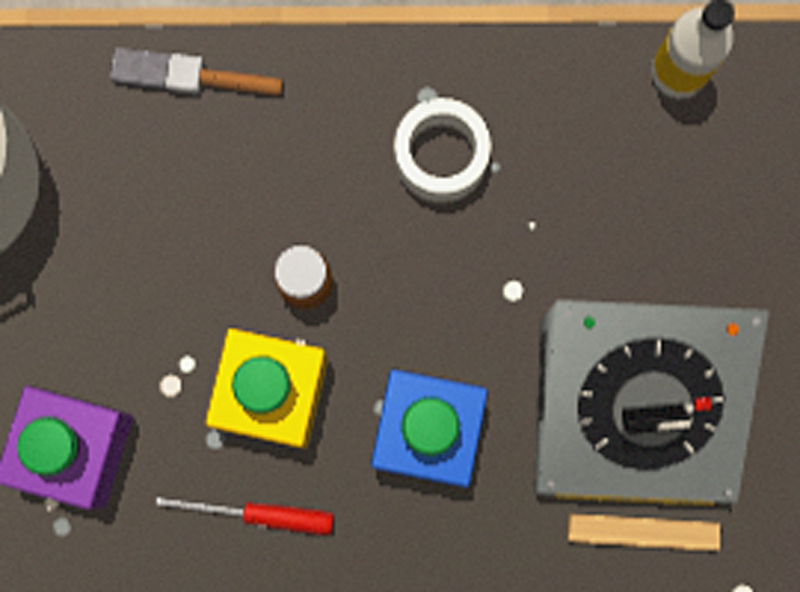

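The dial pointer is still on the marker (crop 690,408 beside 703,404), the plunger is back up at (262,384), and the jar, offcut, tape and screwdriver haven't moved.

```bash
python3 -c "
from station import workorder
print(workorder.sign_off())"
```

```text
the job is handed in; nothing more can be done
None
```

The job is handed in: the dial is on the red marker (about 3.76 against 3.77 rad), the yellow station's plunger was held at its stop for over a second at about 25 N and has sprung back up, and the marker and bystanders did not move; sign-off returned no verdict.

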